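# Build a sieve column on the lab shaker

### The job

Build the sieve column on the white shaker, one piece at a time from the bottom up: the black pan in the socket of the shaker's metal deck, then the blue fine sieve, then the red coarse sieve, then the steel lid, each fully seated and level in the one below. Do not move or knock over the yellow sieve and the amber jar, and leave the finished column standing free.

Things in the scene. Friction and masses are not known exactly. Their poses are not given: they have to be found in the camera images.
- pan: Black pan, no mesh, open-topped drum. Spigot below: 7 mm high, 44 mm across, tapering to a 36 mm foot it stands on. Body 56 mm across, 7 to 42 mm above the foot; wall 4 mm, bore 48 mm, floor 20 mm above the foot. Origin: centre of the foot, z up. The spigot drops into the bore below (2 mm play) till the shoulder rests: seated origin 73 mm above the shaker's. 0.12 kg. Grip across the body 25-35 mm above the foot.
- fine: Blue fine-mesh sieve, open-topped drum. Spigot below: 7 mm high, 44 mm across, tapering to a 36 mm foot it stands on. Body 56 mm across, 7 to 42 mm above the foot; wall 4 mm, bore 48 mm, floor 20 mm above the foot. Origin: centre of the foot, z up. The spigot drops into the bore below (2 mm play) till the shoulder rests: seated origin 35 mm above the pan's. 0.12 kg. Grip across the body 25-35 mm above the foot.
- coarse: Red wide-mesh sieve, open-topped drum. Spigot below: 7 mm high, 44 mm across, tapering to a 36 mm foot it stands on. Body 56 mm across, 7 to 42 mm above the foot; wall 4 mm, bore 48 mm, floor 20 mm above the foot. Origin: centre of the foot, z up. The spigot drops into the bore below (2 mm play) till the shoulder rests: seated origin 35 mm above the blue sieve's. 0.12 kg. Grip across the body 25-35 mm above the foot.
- lid: Steel lid with an upright black knob. Spigot 7 mm high like the drums' (44 mm across, tapered to 36 mm), disc 56 mm across from 7 to 15 mm above the foot, then a round knob 20 mm across from 15 to 44 mm. Origin: centre of the foot; z up. Seated, its origin is 35 mm above the red sieve's origin. About 0.1 kg; grip the knob, about 35 mm above the foot.
- spare: Yellow sieve with a medium mesh, same shape and size as the others. Not part of this column: it stays where it stands.
- jar: Amber glass jar with white cap, 48 mm across, 70 mm high, standing among the pieces. Origin: centre of its underside. It stays where it stands.
- shaker: White shaker, fixed, 200 x 160 mm (x along the 200), with a 130 mm square aluminium deck, its top 80 mm above the origin (centre of the underside). In mid-deck, straight above the origin, is a round socket 48 mm across, 9 mm deep; the seated pan's shoulder rests on the deck. It is left or right of the loose pieces; on the other side is a blue stirrer with a plain white plate, 72 mm high: not used.
Not all that is in view belongs to the job. What is shaped like the fine but green is not meant.

How it is judged:
By the outcome, as a careful person would: the job done as asked, in the order asked, and still so for the second after the job is handed in, with the robot touching nothing.
It also fails if it takes over 106 s, if anything falls off the work surface, if the arm or the gripper's body presses on something with over 40 N, if the wrist force passes 120 N, or if a joint passes its speed limit or range.

### The arm

A 6-joint arm with a two-finger parallel gripper is mounted at the origin on the work surface. World frame = base frame: x ahead of the robot, y to its left, z up, the work surface at z = 0. Lengths are in m, angles in degrees, forces in N, time in s.
With the tool pointing down it reaches from about 0.275 to 0.85 m from the base axis. Payload 19 kg.
Tool frame: the origin (TCP) lies midway between the tips of the shut fingers; the grasp point (between the pads) lies 19 mm behind it (r.grip_point_offset is the distance from the TCP to the grasp point, in m); y points along the fingers, x is the direction in which the jaws open and shut, and the axes are right-handed (so a half turn about y gives the same grasp; the last joint's range is limited). The gripper opens to 85 mm and grips with 20 to 120 N. Pads are 22 mm wide; open, the fingers measure 114 mm over their backs; the gripper's body (76 mm by 85 mm) begins 54 mm behind the grasp point. The pads swing forward as they close: fully open they stand 13 mm farther back than shut.
Start: joints at [-74.485, 8.623, 82.357, -0, 89.026, -7.678], TCP at [0.226, -0.529, 0.231] pointing down, gripper open.
Joint ranges: [-160.23, 160.23], [-39.13, 120.54], [6.94, 153.29], [-79.49, 259.48], [9.18, 160.14], [-161.06, 161.06]. Speed limits (degrees/s): [108.29, 108.29, 127.2, 172.46, 172.46, 172.46].

### API

Orientations are given as [roll, pitch, yaw] about the fixed x, y, z axes, in that order (R = Rz(yaw) Ry(pitch) Rx(roll)).
In Python, from cell import r gives the robot as it stands. The module is installed in compiled form; this text tells all that it offers.
- The arm moves only by the tool carry_out, never from a script. Its argument "commands" is a list of rows, each an object of numbers: "x", "y", "z": the shift along the tool's x, y, z in m; "ax", "ay", "az": the turn, a rotation vector about the tool's x, y, z in rad. A call has 1 to 20 rows; each row is the pose to reach, as a shift and turn from the pose commanded when the call began, along the tool's axes at that moment; what a row does not reach only later rows make up. A row lasts 1/12 s, in which the tool goes at most 41.7 mm and 7.16 degrees, less where a joint would pass 70% of its speed; a pose out of reach is approached as far as the arm can. A call with a gripper value outside its range is refused whole. "jaw" is the finger opening in m, from 0 to 0.0854, set as the call begins (left out, the last holds). The fingers move at their own pace and stop on an object; "grip_force" is the grip in N (left out, the last holds). Time passes only in rows, so rows that repeat a pose let the fingers close. It gives the time, the measured TCP pose, the force and the opening at its end, in the units of the state.
- r.read_state(): the state, without advancing time (a new reading comes with each control period).
- r.read_camera(name): name is "scene" or "side" or "wrist"; returns the picture (384x512x3 uint8, red, green, blue); there is no depth.
- r.camera_params(name): a dict with "vfov" (degrees; the focal length in pixels is half the picture's height over the tangent of half this angle, whatever the lens; pixels are square), "cx", "cy" (the principal point, pixels), "rvec" (rotation vector, rad) and "tvec" (3), from world to camera coordinates, as OpenCV has them; the wrist camera has in their place "mount" (4x4, takes a point from camera to tool coordinates, whose origin is the TCP and whose axes are the tool frame's). Camera axes: x right, y down, z forward; pixel columns grow to the right and rows downward; lengths in m; the calibration is good to about 2 mm. A picture is of the moment at which its call begins: read the wrist's pose just before it. camera_params takes no time and is no camera call.
- r.close_job(): hands the job in, once; it reports no verdict.
The state is a dict: "time_s": time; "joints": joint angles; "qd": joint speeds; "joint_torque": joint torques, N m; "ee_pos": TCP position; "ee_rot": TCP orientation; "force": force on the tool from outside, world axes, zero at the start; "wrist_torque": the same for the moment, N m; "finger_gap": finger opening in m.
Only numpy, scipy, OpenCV 4.12 (cv2) and the standard library are available. Lean on these libraries where they do the work, as an engineer would, in place of code of your own. Each camera call takes 0.05 s, during which the arm holds its last target.

## Working session

There is one attempt and no reset: what is moved stays moved. The work goes in short steps, Python scripts to look and compute and a tool call to move; the robot and the scene stay as the last step left them, time stands still between calls to the robot, and variables do not carry over. Pictures are saved under pics/ and viewed, and the job is handed in when it is done.

Besides the shell and the picture viewer there is one more tool, called after ">>>" by a JSON object that holds its "fn" and its "kwargs", one argument or row to a line. carry_out: Moves the arm, as the interface text tells. Its arguments: {"type":"object","properties":{"commands":{"type":"array"},"jaw":{"type":"number"},"grip_force":{"type":"number"}},"required":["commands"]}

```bash
mkdir -p pics; ls; python3 - <<'E'
from cell import r
import cv2
s=r.read_state();print(s)
for n in("scene","side","wrist"):
    im=r.read_camera(n);cv2.imwrite(f"pics/{n}0.png",im[:,:,::-1]);print(n,r.camera_params(n))
E
```

```text
pics
{'time_s': 0.0, 'joints': array([-7.44839517e+01,  8.64988529e+00,  8.23916302e+01, -2.58412542e-04,
        8.90244588e+01, -7.67704854e+00]), 'qd': array([0.08163873, 0.0147291 , 0.12220629, 0.01812961, 0.00900198,
       0.02154855]), 'joint_torque': array([-2.85035218e-03, -7.13058043e+01, -5.70880294e+01, -2.06681948e-04,
        8.82414024e-03, -6.40724397e-05]), 'ee_pos': array([ 0.22637684, -0.52831307,  0.23069799]), 'ee_rot': array([-8.99914426e+01,  6.54173937e-02, -6.68068938e+01]), 'force': array([0.11547712, 0.70717687, 0.74016135]), 'wrist_torque': array([-0.00390299, -0.03563722, -0.01845304]), 'finger_gap': 0.08537299371892232}
scene {'vfov': 45.63716944050125, 'cx': 261.2317835474281, 'cy': 194.71187598199563, 'rvec': array([ 0.99069795,  2.30554336, -1.17928559]), 'tvec': array([ 0.38966094, -0.23162221,  1.39779383])}
side {'vfov': 47.41980683964275, 'cx': 260.3998849207638, 'cy': 200.23010839683505, 'rvec': array([ 0.09670802, -2.85762692,  1.19651332]), 'tvec': array([0.57911907, 0.04582884, 1.22653655])}
wrist {'vfov': 61.79908545279747, 'cx': 253.81233601472763, 'cy': 189.336105797068, 'mount': array([[ 9.99999943e-01, -1.84238231e-04,  2.82064430e-04,
         1.27082042e-03],
       [-3.25883782e-04, -3.16590704e-01,  9.48562186e-01,
        -1.43032517e-01],
       [-8.54624430e-05, -9.48562224e-01, -3.16590746e-01,
         8.06817981e-02],
       [ 0.00000000e+00,  0.00000000e+00,  0.00000000e+00,
         1.00000000e+00]])}
```

View pics/scene0.png

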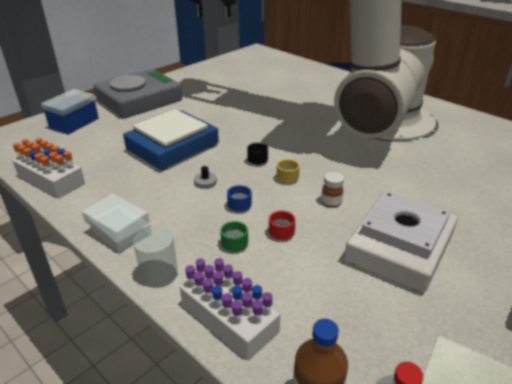

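View pics/side0.png

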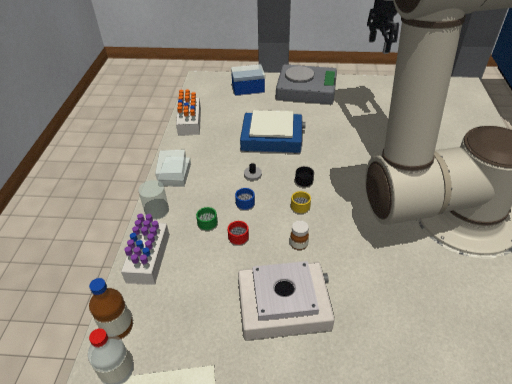

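View pics/wrist0.png

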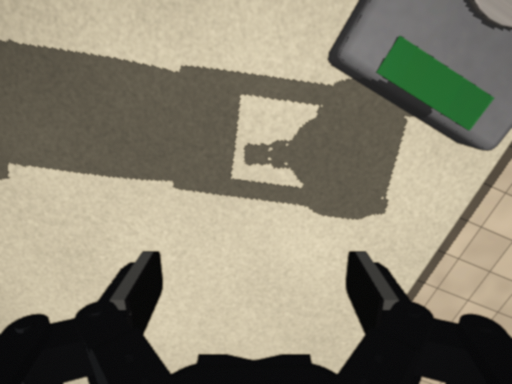

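```bash
cat > h.py <<'E'
import numpy as np, cv2
from cell import r
from scipy.spatial.transform import Rotation as Ro
def rot(e): return Ro.from_euler('xyz',e,degrees=True).as_matrix()
def cam(n,s=None):
    p=r.camera_params(n); f=192/np.tan(np.radians(p['vfov']/2))
    K=np.array([[f,0,p['cx']],[0,f,p['cy']],[0,0,1]])
    if n=='wrist':
        s=s or r.read_state()
        T=np.eye(4);T[:3,:3]=rot(s['ee_rot']);T[:3,3]=s['ee_pos']
        C=T@p['mount']; R=C[:3,:3].T; t=-R@C[:3,3]
    else:
        R=cv2.Rodrigues(p['rvec'])[0]; t=np.array(p['tvec'])
    return K,R,t
def cast(c,uv,z):
    K,R,t=c; o=-R.T@t; d=R.T@np.linalg.inv(K)@np.array([uv[0],uv[1],1.]); return o+d*(z-o[2])/d[2]
def proj(c,P):
    K,R,t=c; q=K@(R@np.asarray(P,float)+t); return q[:2]/q[2]
def hsv(im): return cv2.cvtColor(im,cv2.COLOR_RGB2HSV)
COL={'fine':((105,140,40),(125,255,255)),'coarse':((172,140,60),(180,255,255)),'spare':((20,130,80),(32,255,255)),'green':((50,120,40),(80,255,255)),'black':((0,0,0),(180,255,45))}
def blobs(im,c,amin=60):
    m=cv2.inRange(hsv(im),*COL[c])
    if c=='coarse': m|=cv2.inRange(hsv(im),(0,140,60),(5,255,255))
    n,l,st,ce=cv2.connectedComponentsWithStats(m)
    return [(tuple(st[i]),ce[i].round(1)) for i in range(1,n) if st[i][4]>=amin],m
def go(P,yaw=None):
    """print the shift in tool axes to bring TCP to P"""
    s=r.read_state(); return rot(s['ee_rot']).T@(np.array(P)-s['ee_pos'])
E
python3 - <<'E'
from h import *
for n in('scene','side'):
    im=cv2.imread(f'pics/{n}0.png')[:,:,::-1].copy(); c=cam(n)
    for k in COL:
        for st,ce in blobs(im,k,25)[0]:
            x,y,w,h,a=st
            if 150<x<420 and 120<y<330 and a<900: print(n,k,st,ce,cast(c,(x+w/2-.5,y+h/2-.5),.08 if (k=='black' and (n=='scene' and x>380 or n=='side' and y>260)) else .0235).round(4))
    print(n,[cast(c,p,0).round(3) for p in ([(205,181)] if n=='scene' else [(253,174)])], cast(c,(333,190) if n=='scene' else (299,236),.035).round(3))
E
```

```text
scene fine (np.int32(228), np.int32(187), np.int32(22), np.int32(24), np.int32(372)) [238.8 198.9] [ 0.6283 -0.0131  0.0235]
scene fine (np.int32(233), np.int32(285), np.int32(9), np.int32(14), np.int32(92)) [236.9 291.7] [0.8224 0.1816 0.0235]
scene fine (np.int32(212), np.int32(286), np.int32(9), np.int32(13), np.int32(90)) [216.6 291.8] [0.8484 0.1559 0.0235]
scene fine (np.int32(252), np.int32(286), np.int32(9), np.int32(13), np.int32(83)) [256.6 291.5] [0.8004 0.2063 0.0235]
scene fine (np.int32(314), np.int32(320), np.int32(24), np.int32(26), np.int32(504)) [325.  332.2] [0.7855 0.3454 0.0235]
scene coarse (np.int32(269), np.int32(211), np.int32(26), np.int32(29), np.int32(512)) [281.4 225.5] [0.6318 0.1176 0.0235]
scene spare (np.int32(277), np.int32(160), np.int32(22), np.int32(23), np.int32(361)) [287.4 171.2] [ 0.4663 -0.0082  0.0235]
scene green (np.int32(222), np.int32(223), np.int32(25), np.int32(28), np.int32(443)) [234.  237.4] [0.7248 0.0727 0.0235]
scene black (np.int32(248), np.int32(144), np.int32(19), np.int32(20), np.int32(351)) [257.1 153.4] [ 0.4574 -0.1195  0.
[... 783 characters left out ...]
 [0.7255 0.0712 0.0235]
side black (np.int32(383), np.int32(156), np.int32(15), np.int32(11), np.int32(29)) [389.6 162.1] [ 0.1889 -0.2057  0.0235]
side black (np.int32(366), np.int32(162), np.int32(25), np.int32(57), np.int32(707)) [376.4 193.6] [ 0.2417 -0.0699  0.0235]
side black (np.int32(249), np.int32(164), np.int32(6), np.int32(9), np.int32(46)) [251.9 168. ] [ 0.619  -0.1476  0.0235]
side black (np.int32(295), np.int32(167), np.int32(18), np.int32(20), np.int32(298)) [303.9 176.2] [ 0.4584 -0.117   0.0235]
side black (np.int32(275), np.int32(281), np.int32(19), np.int32(15), np.int32(219)) [283.9 288.1] [0.503  0.3243 0.08  ]
side [array([ 0.615, -0.147,  0.   ])] [0.47  0.131 0.035]
```

```bash
python3 - <<'E'
from h import *
im=cv2.imread('pics/scene0.png')[125:255,185:350]
cv2.imwrite('pics/crop.png',cv2.resize(im,None,fx=4,fy=4,interpolation=cv2.INTER_CUBIC))
print(go((.457,-.119,.14)))
E
```

```text
[-0.28535301  0.09114079  0.37316354]
```

View pics/crop.png

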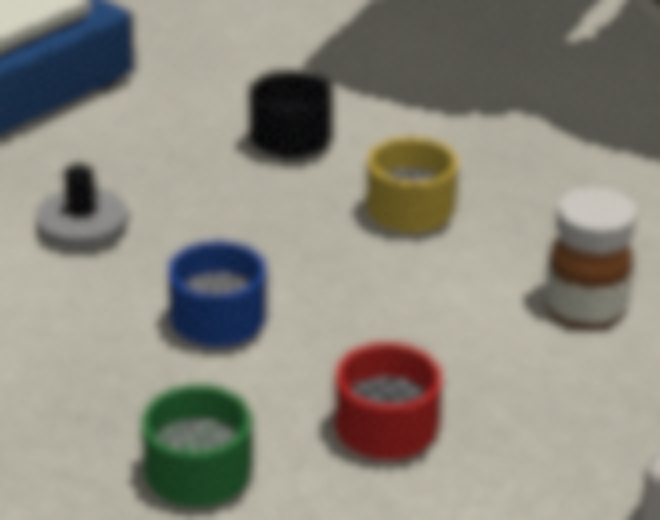

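Lookalikes in the scene picture:
- Black drum (258,153) is the pan. The only other black item is the lid's knob (205,173).
- Blue drum (239,198) is the fine sieve. Green (234,236) is the decoy and yellow (288,171) is the spare.
- Red drum (282,225) is the coarse sieve.
- Steel disc with a black knob (205,177) is the lid.
- Jar is at (333,189) and the shaker socket at (407,219).

The crop confirms these choices, and all the pieces stand upright.

>>> {"fn": "carry_out", "kwargs": {
  "commands": [
    {"x":-0.285,"y":0.09,"z":0.373},
    {"x":-0.285,"y":0.09,"z":0.373},
    {"x":-0.285,"y":0.09,"z":0.373},
    {"x":-0.285,"y":0.09,"z":0.373},
    {"x":-0.285,"y":0.09,"z":0.373},
    {"x":-0.285,"y":0.09,"z":0.373},
    {"x":-0.285,"y":0.09,"z":0.373},
    {"x":-0.285,"y":0.09,"z":0.373},
    {"x":-0.285,"y":0.09,"z":0.373},
    {"x":-0.285,"y":0.09,"z":0.373},
    {"x":-0.285,"y":0.09,"z":0.373},
    {"x":-0.285,"y":0.09,"z":0.373},
    {"x":-0.285,"y":0.09,"z":0.373},
    {"x":-0.285,"y":0.09,"z":0.373},
    {"x":-0.285,"y":0.09,"z":0.373},
    {"x":-0.285,"y":0.09,"z":0.373}
  ]
}}

```text
$.commands[0]: bad value
```

```bash
cat > look.py <<'E'
import sys
from h import *
s=r.read_state(); print(s['time_s'],s['ee_pos'].round(4),s['ee_rot'].round(2),s['joints'].round(1),'F',s['force'].round(1),s['finger_gap'])
for n in sys.argv[2:]:
    im=r.read_camera(n); cv2.imwrite(f'pics/{n}_{sys.argv[1]}.png',im[:,:,::-1])
    np.savez(f'pics/{n}_{sys.argv[1]}.npz',pos=s['ee_pos'],rot=s['ee_rot'])
E
python3 look.py a wrist
```

```text
0.15 [ 0.2264 -0.5283  0.2308] [-8.999e+01  6.000e-02 -6.681e+01] [-74.5   8.6  82.4   0.   89.   -7.7] F [-0.7 -0.3 -0.4] 0.0853221605041161
```

View pics/wrist_a.png

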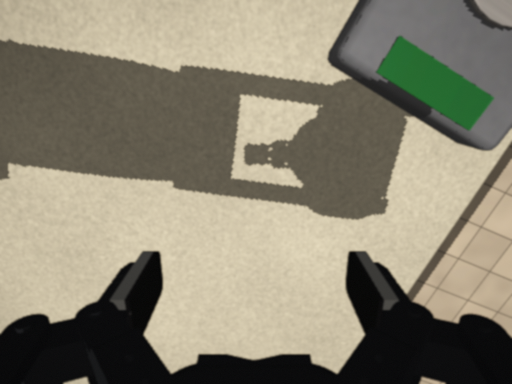

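>>> {"fn": "carry_out", "kwargs": {
  "commands": [
    {"x":-0.024,"y":0.007,"z":0.031,"ax":0,"ay":0,"az":0},
    {"x":-0.048,"y":0.015,"z":0.062,"ax":0,"ay":0,"az":0}
  ]
}}

```text
time_s: 0.37
ee_pos: [0.2642, -0.46, 0.2156]
ee_rot: [-90.0, 0.0, -67.0]
force: [1.5, -0.2, 0.9]
finger_gap: 0.0853
```

>>> {"fn": "carry_out", "kwargs": {
  "commands": [
    {"x":-0.237,"y":0.075,"z":0.311,"ax":0,"ay":0,"az":0},
    {"x":-0.237,"y":0.075,"z":0.311,"ax":0,"ay":0,"az":0},
    {"x":-0.237,"y":0.075,"z":0.311,"ax":0,"ay":0,"az":0},
    {"x":-0.237,"y":0.075,"z":0.311,"ax":0,"ay":0,"az":0},
    {"x":-0.237,"y":0.075,"z":0.311,"ax":0,"ay":0,"az":0},
    {"x":-0.237,"y":0.075,"z":0.311,"ax":0,"ay":0,"az":0},
    {"x":-0.237,"y":0.075,"z":0.311,"ax":0,"ay":0,"az":0},
    {"x":-0.237,"y":0.075,"z":0.311,"ax":0,"ay":0,"az":0},
    {"x":-0.237,"y":0.075,"z":0.311,"ax":0,"ay":0,"az":0},
    {"x":-0.237,"y":0.075,"z":0.311,"ax":0,"ay":0,"az":0},
    {"x":-0.237,"y":0.075,"z":0.311,"ax":0,"ay":0,"az":0},
    {"x":-0.237,"y":0.075,"z":0.311,"ax":0,"ay":0,"az":0},
    {"x":-0.237,"y":0.075,"z":0.311,"ax":0,"ay":0,"az":0}
  ]
}}

```text
time_s: 1.45
ee_pos: [0.4569, -0.12, 0.1414]
ee_rot: [-90.0, -0.0, -66.8]
force: [0.2, -0.4, -0.5]
finger_gap: 0.0849
```

```bash
python3 look.py b wrist
```

```text
1.45 [ 0.4569 -0.12    0.1414] [-90.01  -0.   -66.79] [-24.1  -0.9 103.   -0.   77.8  42.7] F [ 0.2 -0.4 -0.5] 0.08490439974845893
```

View pics/wrist_b.png

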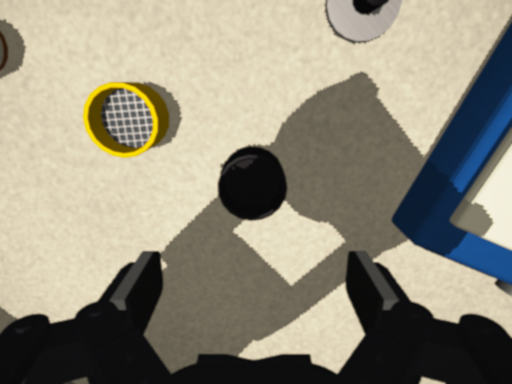

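```bash
cat > mw.py <<'E'
import sys
from h import *
# measure in a wrist picture: tag, colour
def load(tag,n='wrist'):
    im=cv2.imread(f'pics/{n}_{tag}.png')[:,:,::-1].copy(); d=np.load(f'pics/{n}_{tag}.npz')
    return im,cam(n,{'ee_pos':d['pos'],'ee_rot':d['rot']})
def fit(m,c,z):
    out=[]
    cs,_=cv2.findContours(m,cv2.RETR_EXTERNAL,cv2.CHAIN_APPROX_NONE)
    for k in cs:
        if cv2.contourArea(k)<600: continue
        h=cv2.convexHull(k)[:,0]; P=np.array([cast(c,p,z)[:2] for p in k[:,0]])
        (x,y),rad=cv2.minEnclosingCircle(P.astype(np.float32)*1000)
        out.append((cv2.boundingRect(k),round(x/1000,4),round(y/1000,4),round(rad,1)))
    return out
if __name__=='__main__':
    im,c=load(sys.argv[1])
    for k in sys.argv[2:]:
        print(k,fit(blobs(im,k)[1],c,.042))
E
python3 mw.py b black spare
```

```text
black [((0, 252, 512, 132), 0.2706, -0.2033, 254.9), ((219, 147, 68, 72), 0.4602, -0.1172, 29.9)]
spare [((83, 82, 86, 76), 0.4706, -0.0121, 32.2)]
```

```bash
python3 -c "
from h import *
print(go((.4583,-.118,.008)))"
```

```text
[-0.00164747  0.13347166  0.00234851]
```

>>> {"fn": "carry_out", "kwargs": {
  "commands": [
    {"x":-0.0016,"y":0.03,"z":0.0023,"ax":0,"ay":0,"az":0},
    {"x":-0.0016,"y":0.065,"z":0.0023,"ax":0,"ay":0,"az":0},
    {"x":-0.0016,"y":0.095,"z":0.0023,"ax":0,"ay":0,"az":0},
    {"x":-0.0016,"y":0.115,"z":0.0023,"ax":0,"ay":0,"az":0},
    {"x":-0.0016,"y":0.127,"z":0.0023,"ax":0,"ay":0,"az":0},
    {"x":-0.0016,"y":0.133,"z":0.0023,"ax":0,"ay":0,"az":0},
    {"x":-0.0016,"y":0.133,"z":0.0023,"ax":0,"ay":0,"az":0}
  ]
}}

```text
time_s: 2.08
ee_pos: [0.4578, -0.118, 0.0076]
ee_rot: [-90.1, 0.1, -66.9]
force: [0.3, 0.4, -0.2]
finger_gap: 0.0856
```

>>> {"fn": "carry_out", "kwargs": {
  "commands": [
    {"x":0,"y":0,"z":0,"ax":0,"ay":0,"az":0},
    {"x":0,"y":0,"z":0,"ax":0,"ay":0,"az":0},
    {"x":0,"y":0,"z":0,"ax":0,"ay":0,"az":0},
    {"x":0,"y":0,"z":0,"ax":0,"ay":0,"az":0},
    {"x":0,"y":0,"z":0,"ax":0,"ay":0,"az":0},
    {"x":0,"y":0,"z":0,"ax":0,"ay":0,"az":0},
    {"x":0,"y":0,"z":0,"ax":0,"ay":0,"az":0},
    {"x":0,"y":0,"z":0,"ax":0,"ay":0,"az":0}
  ],
  "jaw": 0.03,
  "grip_force": 35
}}

```text
time_s: 2.75
ee_pos: [0.4591, -0.1177, 0.0095]
ee_rot: [-89.9, -0.1, -66.8]
force: [-2.1, -2.1, 6.7]
finger_gap: 0.0543
```

```bash
python3 look.py c wrist side; python3 -c "
from h import *
print(go((.4583,-.118,.25)), go((.506,.323,.25)))"
```

```text
2.75 [ 0.4591 -0.1177  0.0095] [-89.93  -0.09 -66.8 ] [-23.7   7.6 111.1  -0.   61.1  43.1] F [-2.1 -2.1  6.7] 0.05425652933999871
[ 0.00032769 -0.24044733 -0.00058467] [-0.38623186 -0.24082589  0.21696501]
```

View pics/wrist_c.png

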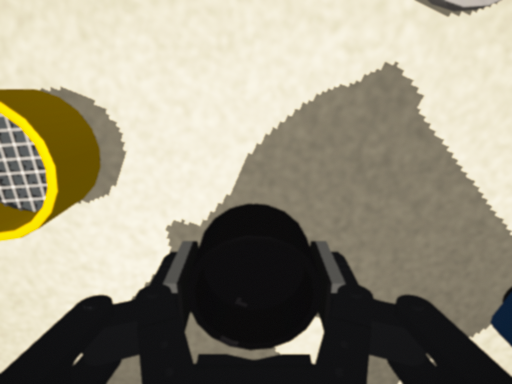

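>>> {"fn": "carry_out", "kwargs": {
  "commands": [
    {"x":0,"y":-0.02,"z":0,"ax":0,"ay":0,"az":0},
    {"x":0,"y":-0.06,"z":0,"ax":0,"ay":0,"az":0},
    {"x":0,"y":-0.1,"z":0,"ax":0,"ay":0,"az":0},
    {"x":0,"y":-0.14,"z":0,"ax":0,"ay":0,"az":0},
    {"x":-0.02,"y":-0.17,"z":0.01,"ax":0,"ay":0,"az":0},
    {"x":-0.05,"y":-0.19,"z":0.02,"ax":0,"ay":0,"az":0},
    {"x":-0.085,"y":-0.205,"z":0.03,"ax":0,"ay":0,"az":0},
    {"x":-0.12,"y":-0.22,"z":0.042,"ax":0,"ay":0,"az":0},
    {"x":-0.157,"y":-0.23,"z":0.055,"ax":0,"ay":0,"az":0},
    {"x":-0.194,"y":-0.24,"z":0.068,"ax":0,"ay":0,"az":0},
    {"x":-0.231,"y":-0.24,"z":0.081,"ax":0,"ay":0,"az":0},
    {"x":-0.268,"y":-0.24,"z":0.094,"ax":0,"ay":0,"az":0},
    {"x":-0.305,"y":-0.24,"z":0.107,"ax":0,"ay":0,"az":0},
    {"x":-0.335,"y":-0.24,"z":0.118,"ax":0,"ay":0,"az":0},
    {"x":-0.36,"y":-0.24,"z":0.127,"ax":0,"ay":0,"az":0},
    {"x":-0.378,"y":-0.24,"z":0.134,"ax":0,"ay":0,"az":0},
    {"x":-0.387,"y":-0.24,"z":0.137,"ax":0,"ay":0,"az":0},
    {"x":-0.387,"y":-0.24,"z":0.137,"ax":0,"ay":0,"az":0}
  ]
}}

```text
time_s: 4.35
ee_pos: [0.4316, 0.2937, 0.2486]
ee_rot: [-90.0, 0.0, -66.7]
force: [-0.8, 0.5, -1.5]
finger_gap: 0.0537
```

```bash
python3 look.py d wrist side
```

```text
4.35 [0.4316 0.2937 0.2486] [-8.998e+01  2.000e-02 -6.669e+01] [25.8  2.  87.6  0.  90.4 92.5] F [-0.8  0.5 -1.5] 0.05374817579114149
```

View pics/wrist_d.png

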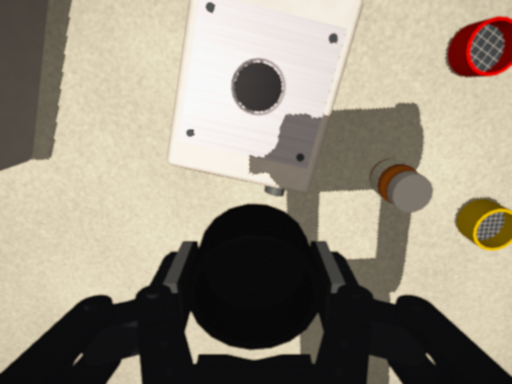

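View pics/side_d.png

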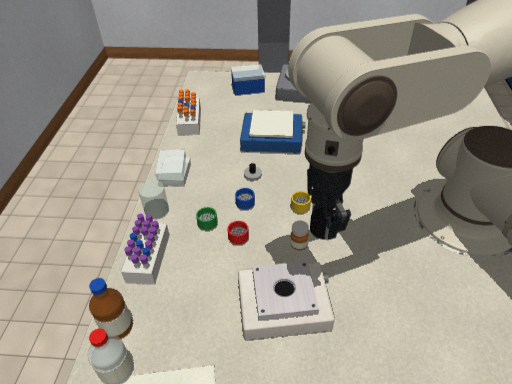

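```bash
cat > sock.py <<'E'
import sys
from mw import *
im,c=load(sys.argv[1]); z=float(sys.argv[2]); u,v=map(int,sys.argv[3:5])
g=cv2.cvtColor(im,cv2.COLOR_RGB2GRAY)
for th in (60,110,150,180):
    m=(g<th).astype(np.uint8)*255; w=np.zeros_like(m); w[max(v-45,0):v+45,u-45:u+45]=255; m&=w
    m=cv2.morphologyEx(m,cv2.MORPH_CLOSE,np.ones((7,7)))
    for f in fit(m,c,z):print(th,f)
p=im[max(0,v-45):v+45,u-45:u+45,::-1]; cv2.imwrite(f'pics/s_{sys.argv[1]}.png',cv2.resize(p,None,fx=6,fy=6))
E
python3 sock.py d .08 258 86; python3 mw.py d spare
```

```text
60 ((242, 64, 38, 46), 0.5041, 0.3191, 20.3)
110 ((234, 62, 48, 49), 0.504, 0.3199, 22.4)
150 ((232, 60, 51, 53), 0.5038, 0.3204, 23.8)
180 ((231, 58, 53, 56), 0.504, 0.32, 24.7)
spare [((456, 199, 56, 52), 0.467, 0.0049, 41.0)]
```

View pics/s_d.png

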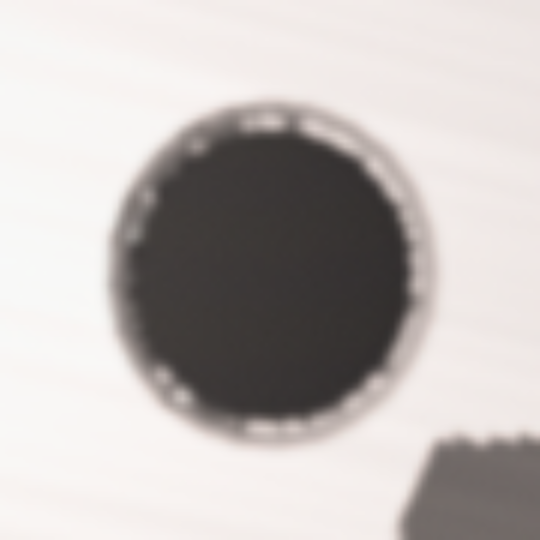

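```bash
python3 - <<'E'
from mw import *
im,c=load('d'); p=np.load('pics/wrist_d.npz'); R=rot(p['rot'])
for uv in [(257,204),(257,349),(190,276),(325,276)]:
    print(uv,(R.T@(cast(c,uv,p['pos'][2]+.0325)-p['pos'])).round(4))
for n,uv in(('scene',(406.3,219.8)),('side',(283.9,288.1))): print(n,cast(cam(n),uv,.071).round(4))
E
```

```text
(257, 204) [ 0.0025 -0.0325  0.0381]
(257, 349) [ 0.0027 -0.0325 -0.0295]
(190, 276) [-0.0242 -0.0325  0.0073]
(325, 276) [ 0.0297 -0.0325  0.0073]
scene [0.4971 0.3189 0.071 ]
side [0.5032 0.3185 0.071 ]
```

```bash
python3 -c "
from h import *
print(go((.5045,.3215,.11)))"
```

```text
[0.00131837 0.13859445 0.07826084]
```

>>> {"fn": "carry_out", "kwargs": {
  "commands": [
    {"x":0,"y":0.01,"z":0.03,"ax":0,"ay":0,"az":0},
    {"x":0.001,"y":0.025,"z":0.06,"ax":0,"ay":0,"az":0},
    {"x":0.0013,"y":0.05,"z":0.075,"ax":0,"ay":0,"az":0},
    {"x":0.0013,"y":0.08,"z":0.0783,"ax":0,"ay":0,"az":0},
    {"x":0.0013,"y":0.11,"z":0.0783,"ax":0,"ay":0,"az":0},
    {"x":0.0013,"y":0.13,"z":0.0783,"ax":0,"ay":0,"az":0},
    {"x":0.0013,"y":0.1385,"z":0.0783,"ax":0,"ay":0,"az":0},
    {"x":0.0013,"y":0.1385,"z":0.0783,"ax":0,"ay":0,"az":0},
    {"x":0.0013,"y":0.1385,"z":0.0783,"ax":0,"ay":0,"az":0}
  ]
}}

```text
time_s: 5.2
ee_pos: [0.5051, 0.3215, 0.1111]
ee_rot: [-89.9, 0.0, -66.9]
force: [0.3, 0.2, -1.0]
finger_gap: 0.0544
```

```bash
python3 look.py e scene side; python3 -c "
import cv2,numpy as np
a=cv2.imread('pics/scene_e.png')[170:290,340:470];b=cv2.imread('pics/side_e.png')[220:340,225:355]
cv2.imwrite('pics/e.png',cv2.resize(np.hstack([a,b]),None,fx=3,fy=3,interpolation=cv2.INTER_CUBIC))"
```

```text
5.2 [0.5051 0.3215 0.1111] [-89.94   0.   -66.85] [25.1 15.2 88.6  0.  76.1 92. ] F [ 0.3  0.2 -1. ] 0.054448640254344
```

View pics/e.png

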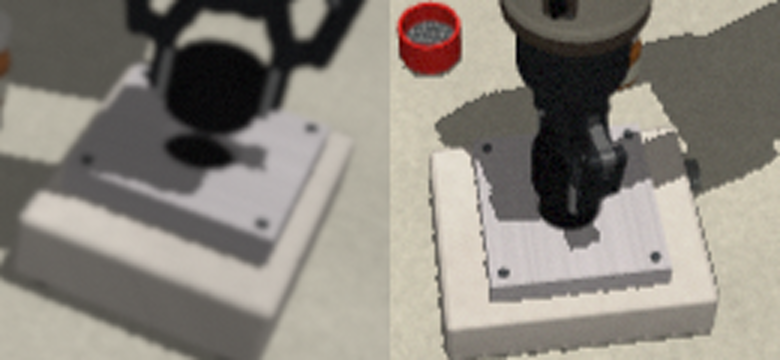

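The pan hangs just above the socket: in the scene half of the picture it sits at (215,85) and the hole at (200,150). I'll lower it slowly.

>>> {"fn": "carry_out", "kwargs": {
  "commands": [
    {"x":0,"y":0.008,"z":0,"ax":0,"ay":0,"az":0},
    {"x":0,"y":0.014,"z":0,"ax":0,"ay":0,"az":0},
    {"x":0,"y":0.018,"z":0,"ax":0,"ay":0,"az":0},
    {"x":0,"y":0.021,"z":0,"ax":0,"ay":0,"az":0},
    {"x":0,"y":0.024,"z":0,"ax":0,"ay":0,"az":0},
    {"x":0,"y":0.026,"z":0,"ax":0,"ay":0,"az":0},
    {"x":0,"y":0.026,"z":0,"ax":0,"ay":0,"az":0}
  ]
}}

```text
time_s: 5.88
ee_pos: [0.5044, 0.322, 0.0833]
ee_rot: [-90.0, 0.0, -66.8]
force: [0.1, -0.2, -1.4]
finger_gap: 0.054
```

>>> {"fn": "carry_out", "kwargs": {
  "commands": [
    {"x":0,"y":0.001,"z":0,"ax":0,"ay":0,"az":0},
    {"x":0,"y":0.002,"z":0,"ax":0,"ay":0,"az":0},
    {"x":0,"y":0.002,"z":0,"ax":0,"ay":0,"az":0}
  ]
}}

```text
time_s: 6.13
ee_pos: [0.5047, 0.3221, 0.0826]
ee_rot: [-90.0, 0.0, -66.8]
force: [-3.1, -0.8, 6.4]
finger_gap: 0.054
```

>>> {"fn": "carry_out", "kwargs": {
  "commands": [
    {"x":0,"y":0,"z":0,"ax":0,"ay":0,"az":0},
    {"x":0,"y":0,"z":0,"ax":0,"ay":0,"az":0},
    {"x":0,"y":0,"z":0,"ax":0,"ay":0,"az":0},
    {"x":0,"y":0,"z":0,"ax":0,"ay":0,"az":0},
    {"x":0,"y":0,"z":0,"ax":0,"ay":0,"az":0}
  ],
  "jaw": 0.085
}}

```text
time_s: 6.55
ee_pos: [0.5045, 0.3221, 0.0818]
ee_rot: [-90.0, 0.0, -66.8]
force: [-0.7, -0.3, -0.4]
finger_gap: 0.0853
```

```bash
python3 look.py f; python3 -c "
from h import *
print(go((.54,.1,.25)), go((.6285,-.0133,.15)))"
```

```text
6.55 [0.5045 0.3221 0.0818] [-9.000e+01  1.000e-02 -6.681e+01] [25.2 16.6 90.4  0.  72.9 92. ] F [-0.7 -0.3 -0.4] 0.08534948119459032
[ 0.21807675 -0.16821439 -0.05484997] [ 0.35708523 -0.06823051 -0.01812114]
```

>>> {"fn": "carry_out", "kwargs": {
  "commands": [
    {"x":0,"y":-0.02,"z":0,"ax":0,"ay":0,"az":0},
    {"x":0,"y":-0.06,"z":0,"ax":0,"ay":0,"az":0},
    {"x":0,"y":-0.1,"z":0,"ax":0,"ay":0,"az":0},
    {"x":0,"y":-0.13,"z":0,"ax":0,"ay":0,"az":0},
    {"x":0,"y":-0.145,"z":0,"ax":0,"ay":0,"az":0},
    {"x":0,"y":-0.15,"z":0,"ax":0,"ay":0,"az":0},
    {"x":0,"y":-0.15,"z":0,"ax":0,"ay":0,"az":0}
  ]
}}

```text
time_s: 7.13
ee_pos: [0.5048, 0.3222, 0.2327]
ee_rot: [-89.9, 0.0, -66.8]
force: [-0.2, 0.0, -0.1]
finger_gap: 0.0849
```

```bash
python3 look.py g wrist scene; python3 -c "
from h import *
from mw import *
im,c=load('g');print(fit(blobs(im,'black')[1],c,.115)); print(go((.6285,-.0133,.15)))
a=cv2.imread('pics/scene_g.png')[170:290,340:470];b=cv2.imread('pics/wrist_g.png')
cv2.imwrite('pics/g.png',np.hstack([b[:360],cv2.resize(a,(288,266),interpolation=cv2.INTER_CUBIC)[:,:].repeat(1,0) if 0 else cv2.copyMakeBorder(cv2.resize(a,(288,266)),0,94,0,0,0)]))"
```

```text
7.1333 [0.5048 0.3222 0.2327] [-8.990e+01  1.000e-02 -6.681e+01] [25.2 11.4 79.   0.  89.5 92. ] F [-0.2  0.  -0.1] 0.08491984289389688
[((0, 252, 512, 132), 0.2994, 0.2308, 273.8), ((223, 148, 64, 66), 0.5066, 0.3208, 29.4)]
[ 0.35703912  0.08040135 -0.01764408]
```

View pics/g.png

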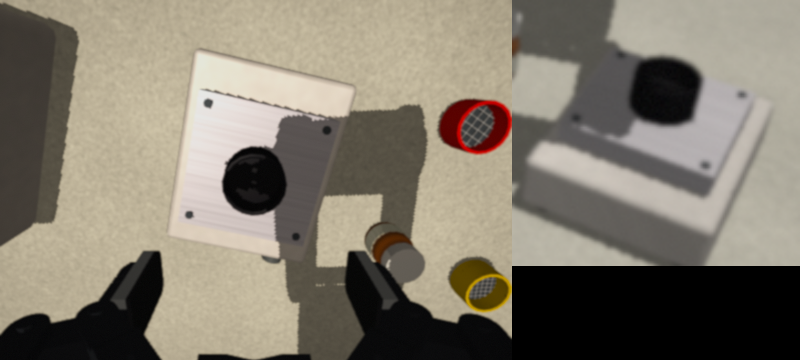

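>>> {"fn": "carry_out", "kwargs": {
  "commands": [
    {"x":0.02,"y":0.0,"z":-0.001,"ax":0,"ay":0,"az":0},
    {"x":0.055,"y":0.0,"z":-0.003,"ax":0,"ay":0,"az":0},
    {"x":0.095,"y":0.005,"z":-0.005,"ax":0,"ay":0,"az":0},
    {"x":0.135,"y":0.01,"z":-0.007,"ax":0,"ay":0,"az":0},
    {"x":0.175,"y":0.02,"z":-0.009,"ax":0,"ay":0,"az":0},
    {"x":0.215,"y":0.03,"z":-0.011,"ax":0,"ay":0,"az":0},
    {"x":0.253,"y":0.042,"z":-0.013,"ax":0,"ay":0,"az":0},
    {"x":0.288,"y":0.055,"z":-0.015,"ax":0,"ay":0,"az":0},
    {"x":0.318,"y":0.068,"z":-0.0165,"ax":0,"ay":0,"az":0},
    {"x":0.34,"y":0.077,"z":-0.0175,"ax":0,"ay":0,"az":0},
    {"x":0.353,"y":0.08,"z":-0.0176,"ax":0,"ay":0,"az":0},
    {"x":0.357,"y":0.08,"z":-0.0176,"ax":0,"ay":0,"az":0},
    {"x":0.357,"y":0.08,"z":-0.0176,"ax":0,"ay":0,"az":0},
    {"x":0.357,"y":0.08,"z":-0.0176,"ax":0,"ay":0,"az":0}
  ]
}}

```text
time_s: 8.4
ee_pos: [0.6288, -0.012, 0.1521]
ee_rot: [-90.0, 0.0, -66.8]
force: [0.0, -0.3, 0.7]
finger_gap: 0.0854
```

```bash
python3 look.py h wrist; python3 mw.py h fine coarse; python3 -c "
from h import *
print(go((.6285,-.0133,.008)))"
```

```text
8.4 [ 0.6288 -0.012   0.1521] [-8.999e+01  2.000e-02 -6.678e+01] [-8.1 17.1 81.3  0.  81.6 58.7] F [ 0.  -0.3  0.7] 0.08542728460164913
fine [((434, 237, 78, 87), 0.6221, -0.2439, 50.0), ((222, 148, 64, 69), 0.6306, -0.0123, 29.9)]
coarse [((66, 81, 84, 72), 0.6355, 0.1123, 32.8)]
[ 0.00131379  0.14433159 -0.00099621]
```

View pics/wrist_h.png

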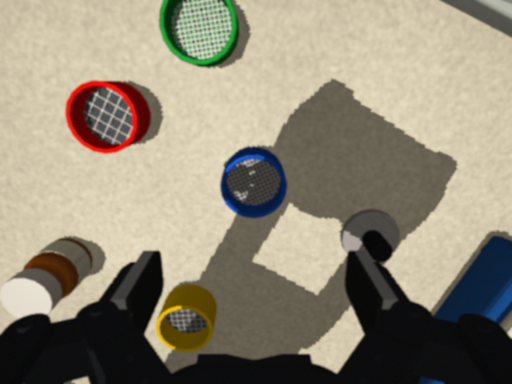

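>>> {"fn": "carry_out", "kwargs": {
  "commands": [
    {"x":0.001,"y":0.03,"z":-0.0006,"ax":0,"ay":0,"az":0},
    {"x":0.001,"y":0.065,"z":-0.0006,"ax":0,"ay":0,"az":0},
    {"x":0.001,"y":0.1,"z":-0.0006,"ax":0,"ay":0,"az":0},
    {"x":0.001,"y":0.125,"z":-0.0006,"ax":0,"ay":0,"az":0},
    {"x":0.001,"y":0.138,"z":-0.0006,"ax":0,"ay":0,"az":0},
    {"x":0.001,"y":0.1435,"z":-0.0006,"ax":0,"ay":0,"az":0},
    {"x":0.001,"y":0.1435,"z":-0.0006,"ax":0,"ay":0,"az":0}
  ]
}}

```text
time_s: 9.03
ee_pos: [0.6287, -0.0134, 0.0083]
ee_rot: [-90.0, 0.0, -66.8]
force: [-0.7, -0.3, -0.2]
finger_gap: 0.0849
```

>>> {"fn": "carry_out", "kwargs": {
  "commands": [
    {"x":0,"y":0,"z":0,"ax":0,"ay":0,"az":0},
    {"x":0,"y":0,"z":0,"ax":0,"ay":0,"az":0},
    {"x":0,"y":0,"z":0,"ax":0,"ay":0,"az":0},
    {"x":0,"y":0,"z":0,"ax":0,"ay":0,"az":0},
    {"x":0,"y":0,"z":0,"ax":0,"ay":0,"az":0},
    {"x":0,"y":0,"z":0,"ax":0,"ay":0,"az":0},
    {"x":0,"y":0,"z":0,"ax":0,"ay":0,"az":0},
    {"x":0,"y":0,"z":0,"ax":0,"ay":0,"az":0}
  ],
  "jaw": 0.03,
  "grip_force": 35
}}

```text
time_s: 9.7
ee_pos: [0.6298, -0.0141, 0.0104]
ee_rot: [-89.9, -0.1, -66.8]
force: [-2.6, 1.5, 9.6]
finger_gap: 0.0553
```

```bash
python3 look.py i; python3 -c "
from h import *
print(go((.505,.3215,.25)))"
```

```text
9.7 [ 0.6298 -0.0141  0.0104] [-8.985e+01 -7.000e-02 -6.681e+01] [-8.3 24.  89.5  0.  66.3 58.5] F [-2.6  1.5  9.6] 0.055309621181885815
[-0.35734912 -0.23991887  0.01809701]
```

>>> {"fn": "carry_out", "kwargs": {
  "commands": [
    {"x":0,"y":-0.02,"z":0,"ax":0,"ay":0,"az":0},
    {"x":0,"y":-0.06,"z":0,"ax":0,"ay":0,"az":0},
    {"x":0,"y":-0.1,"z":0,"ax":0,"ay":0,"az":0},
    {"x":-0.005,"y":-0.135,"z":0,"ax":0,"ay":0,"az":0},
    {"x":-0.025,"y":-0.165,"z":0.001,"ax":0,"ay":0,"az":0},
    {"x":-0.055,"y":-0.185,"z":0.003,"ax":0,"ay":0,"az":0},
    {"x":-0.09,"y":-0.2,"z":0.005,"ax":0,"ay":0,"az":0},
    {"x":-0.13,"y":-0.2,"z":0.007,"ax":0,"ay":0,"az":0},
    {"x":-0.17,"y":-0.2,"z":0.009,"ax":0,"ay":0,"az":0},
    {"x":-0.21,"y":-0.2,"z":0.011,"ax":0,"ay":0,"az":0},
    {"x":-0.25,"y":-0.2,"z":0.013,"ax":0,"ay":0,"az":0},
    {"x":-0.285,"y":-0.2,"z":0.015,"ax":0,"ay":0,"az":0},
    {"x":-0.315,"y":-0.2,"z":0.0165,"ax":0,"ay":0,"az":0},
    {"x":-0.338,"y":-0.2,"z":0.0175,"ax":0,"ay":0,"az":0},
    {"x":-0.352,"y":-0.2,"z":0.018,"ax":0,"ay":0,"az":0},
    {"x":-0.357,"y":-0.2,"z":0.018,"ax":0,"ay":0,"az":0},
    {"x":-0.357,"y":-0.2,"z":0.018,"ax":0,"ay":0,"az":0},
    {"x":-0.357,"y":-0.2,"z":0.018,"ax":0,"ay":0,"az":0}
  ]
}}

```text
time_s: 11.2
ee_pos: [0.5051, 0.3203, 0.2086]
ee_rot: [-90.0, -0.0, -66.8]
force: [0.7, -0.2, 0.1]
finger_gap: 0.0554
```

```bash
python3 look.py j wrist side scene; python3 -c "
from h import *
print(go((.505,.3215,.135)))"
```

```text
11.2 [0.5051 0.3203 0.2086] [-8.998e+01 -2.000e-02 -6.683e+01] [25.  11.8 81.2 -0.  86.9 91.8] F [ 0.7 -0.2  0.1] 0.0553870132092649
[-0.00155175  0.07341586  0.00032107]
```

View pics/wrist_j.png

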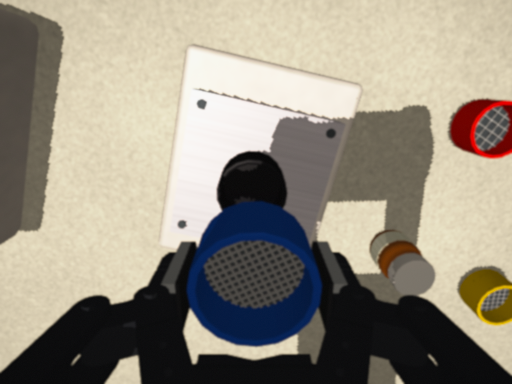

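View pics/scene_j.png

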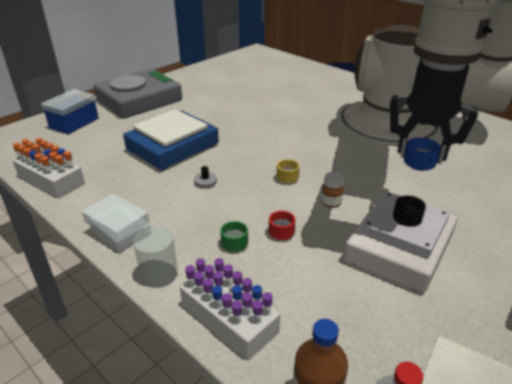

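>>> {"fn": "carry_out", "kwargs": {
  "commands": [
    {"x":-0.001,"y":0.02,"z":0.0003,"ax":0,"ay":0,"az":0},
    {"x":-0.0015,"y":0.045,"z":0.0003,"ax":0,"ay":0,"az":0},
    {"x":-0.0015,"y":0.063,"z":0.0003,"ax":0,"ay":0,"az":0},
    {"x":-0.0015,"y":0.073,"z":0.0003,"ax":0,"ay":0,"az":0},
    {"x":-0.0015,"y":0.078,"z":0.0003,"ax":0,"ay":0,"az":0},
    {"x":-0.0015,"y":0.082,"z":0.0003,"ax":0,"ay":0,"az":0},
    {"x":-0.0015,"y":0.085,"z":0.0003,"ax":0,"ay":0,"az":0},
    {"x":-0.0015,"y":0.088,"z":0.0003,"ax":0,"ay":0,"az":0},
    {"x":-0.0015,"y":0.089,"z":0.0003,"ax":0,"ay":0,"az":0},
    {"x":-0.0015,"y":0.089,"z":0.0003,"ax":0,"ay":0,"az":0}
  ]
}}

```text
time_s: 12.18
ee_pos: [0.5045, 0.3226, 0.1196]
ee_rot: [-90.0, 0.0, -66.8]
force: [-0.6, -0.3, -0.5]
finger_gap: 0.0553
```

>>> {"fn": "carry_out", "kwargs": {
  "commands": [
    {"x":0,"y":0.001,"z":0,"ax":0,"ay":0,"az":0},
    {"x":0,"y":0.0022,"z":0,"ax":0,"ay":0,"az":0},
    {"x":0,"y":0.0022,"z":0,"ax":0,"ay":0,"az":0}
  ]
}}

```text
time_s: 12.43
ee_pos: [0.5047, 0.3227, 0.1184]
ee_rot: [-89.9, 0.0, -66.8]
force: [-3.1, -2.1, 10.5]
finger_gap: 0.0556
```

```bash
python3 look.py k side scene; python3 -c "
import cv2,numpy as np
a=cv2.imread('pics/scene_k.png')[130:290,340:470];b=cv2.imread('pics/side_k.png')[180:340,225:355]
cv2.imwrite('pics/k.png',cv2.resize(np.hstack([a,b]),None,fx=3,fy=3,interpolation=cv2.INTER_CUBIC))"
```

```text
12.4333 [0.5047 0.3227 0.1184] [-8.991e+01  1.000e-02 -6.680e+01] [25.2 14.9 88.1  0.  76.9 92. ] F [-3.1 -2.1 10.5] 0.0555979927646038
```

View pics/k.png

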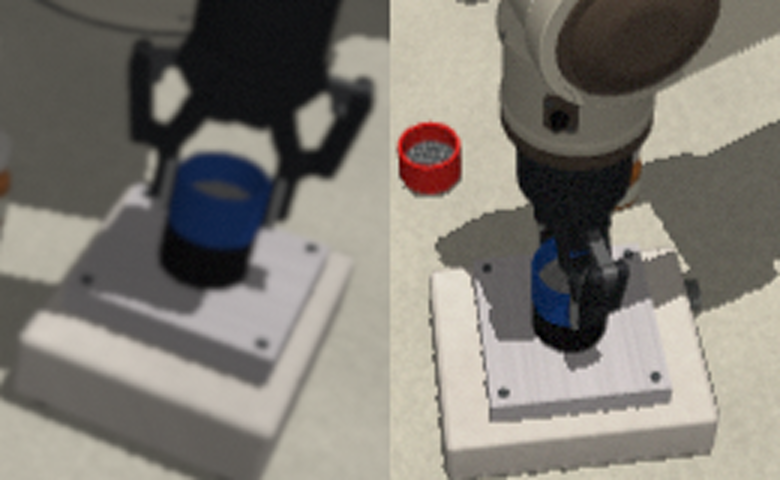

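The blue sieve sits flush on the pan (join at about (205,245) in the left half), and contact came at exactly the expected 0.1184. Releasing and lifting.

>>> {"fn": "carry_out", "kwargs": {
  "commands": [
    {"x":0,"y":0,"z":0,"ax":0,"ay":0,"az":0},
    {"x":0,"y":0,"z":0,"ax":0,"ay":0,"az":0},
    {"x":0,"y":0,"z":0,"ax":0,"ay":0,"az":0},
    {"x":0,"y":0,"z":0,"ax":0,"ay":0,"az":0},
    {"x":0,"y":0,"z":0,"ax":0,"ay":0,"az":0},
    {"x":0,"y":-0.015,"z":0,"ax":0,"ay":0,"az":0},
    {"x":0,"y":-0.05,"z":0,"ax":0,"ay":0,"az":0},
    {"x":0,"y":-0.09,"z":0,"ax":0,"ay":0,"az":0},
    {"x":0,"y":-0.12,"z":0,"ax":0,"ay":0,"az":0},
    {"x":0,"y":-0.14,"z":0,"ax":0,"ay":0,"az":0},
    {"x":0,"y":-0.15,"z":0,"ax":0,"ay":0,"az":0},
    {"x":0,"y":-0.15,"z":0,"ax":0,"ay":0,"az":0}
  ],
  "jaw": 0.085
}}

```text
time_s: 13.53
ee_pos: [0.5049, 0.3228, 0.2691]
ee_rot: [-89.8, 0.0, -66.8]
force: [-0.2, 0.8, -0.9]
finger_gap: 0.0849
```

```bash
python3 look.py l wrist; python3 -c "
from h import *
from mw import *
im,c=load('l');print(fit(blobs(im,'fine')[1],c,.15)); print(go((.6325,.1182,.15)))"
```

```text
13.5333 [0.5049 0.3228 0.2691] [-8.983e+01  1.000e-02 -6.681e+01] [25.2 10.9 75.4  0.  93.5 92. ] F [-0.2  0.8 -0.9] 0.08486403176396018
[((224, 146, 62, 68), 0.5068, 0.3225, 30.1)]
[0.23829798 0.11696981 0.0370361 ]
```

View pics/wrist_l.png

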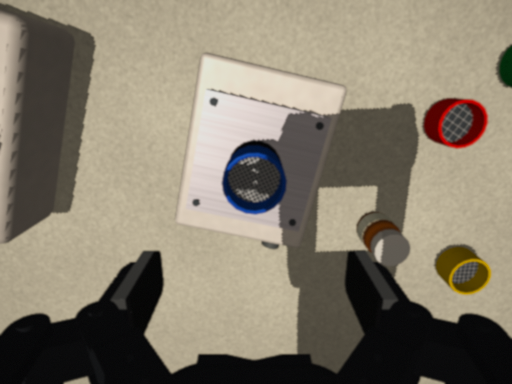

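>>> {"fn": "carry_out", "kwargs": {
  "commands": [
    {"x":0.02,"y":0.005,"z":0.003,"ax":0,"ay":0,"az":0},
    {"x":0.055,"y":0.015,"z":0.009,"ax":0,"ay":0,"az":0},
    {"x":0.092,"y":0.03,"z":0.015,"ax":0,"ay":0,"az":0},
    {"x":0.128,"y":0.045,"z":0.021,"ax":0,"ay":0,"az":0},
    {"x":0.163,"y":0.063,"z":0.026,"ax":0,"ay":0,"az":0},
    {"x":0.193,"y":0.082,"z":0.031,"ax":0,"ay":0,"az":0},
    {"x":0.216,"y":0.1,"z":0.034,"ax":0,"ay":0,"az":0},
    {"x":0.231,"y":0.112,"z":0.036,"ax":0,"ay":0,"az":0},
    {"x":0.238,"y":0.117,"z":0.037,"ax":0,"ay":0,"az":0},
    {"x":0.238,"y":0.117,"z":0.037,"ax":0,"ay":0,"az":0},
    {"x":0.238,"y":0.117,"z":0.037,"ax":0,"ay":0,"az":0}
  ]
}}

```text
time_s: 14.5
ee_pos: [0.6319, 0.1191, 0.1502]
ee_rot: [-90.0, 0.0, -66.8]
force: [-0.3, 1.3, 0.8]
finger_gap: 0.0851
```

```bash
python3 look.py m wrist; python3 mw.py m coarse; python3 -c "
from h import *
print(go((.6325,.1182,.008)))"
```

```text
14.5 [0.6319 0.1191 0.1502] [-9.001e+01  3.000e-02 -6.680e+01] [ 3.8 18.8 79.3  0.  81.9 70.6] F [-0.3  1.3  0.8] 0.085123193448736
coarse [((223, 146, 66, 71), 0.6358, 0.1177, 30.4)]
[ 1.46055780e-03  1.42893532e-01 -1.30180804e-04]
```

View pics/wrist_m.png

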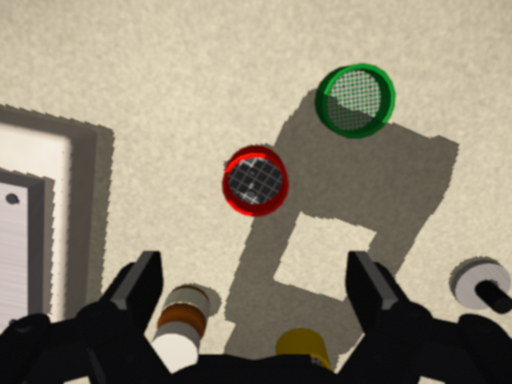

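>>> {"fn": "carry_out", "kwargs": {
  "commands": [
    {"x":0.002,"y":0.03,"z":0.0005,"ax":0,"ay":0,"az":0},
    {"x":0.002,"y":0.065,"z":0.0005,"ax":0,"ay":0,"az":0},
    {"x":0.002,"y":0.1,"z":0.0005,"ax":0,"ay":0,"az":0},
    {"x":0.002,"y":0.125,"z":0.0005,"ax":0,"ay":0,"az":0},
    {"x":0.002,"y":0.137,"z":0.0005,"ax":0,"ay":0,"az":0},
    {"x":0.002,"y":0.142,"z":0.0005,"ax":0,"ay":0,"az":0},
    {"x":0.002,"y":0.142,"z":0.0005,"ax":0,"ay":0,"az":0}
  ]
}}

```text
time_s: 15.13
ee_pos: [0.6335, 0.1175, 0.0086]
ee_rot: [-90.0, 0.0, -66.8]
force: [0.4, 0.4, 0.3]
finger_gap: 0.085
```

>>> {"fn": "carry_out", "kwargs": {
  "commands": [
    {"x":0,"y":0,"z":0,"ax":0,"ay":0,"az":0},
    {"x":0,"y":0,"z":0,"ax":0,"ay":0,"az":0},
    {"x":0,"y":0,"z":0,"ax":0,"ay":0,"az":0},
    {"x":0,"y":0,"z":0,"ax":0,"ay":0,"az":0},
    {"x":0,"y":0,"z":0,"ax":0,"ay":0,"az":0},
    {"x":0,"y":0,"z":0,"ax":0,"ay":0,"az":0},
    {"x":0,"y":0,"z":0,"ax":0,"ay":0,"az":0},
    {"x":0,"y":0,"z":0,"ax":0,"ay":0,"az":0}
  ],
  "jaw": 0.03,
  "grip_force": 35
}}

```text
time_s: 15.8
ee_pos: [0.6344, 0.117, 0.0104]
ee_rot: [-89.8, -0.0, -66.8]
force: [-3.1, 0.2, 10.0]
finger_gap: 0.0555
```

```bash
python3 look.py n; python3 -c "
from h import *
print(go((.505,.322,.235)))"
```

```text
15.8 [0.6344 0.117  0.0104] [-8.983e+01 -4.000e-02 -6.681e+01] [ 3.6 25.6 87.2  0.  67.  70.4] F [-3.1  0.2 10. ] 0.05545232059865395
[-0.23927752 -0.22489073 -0.0375408 ]
```

>>> {"fn": "carry_out", "kwargs": {
  "commands": [
    {"x":0,"y":-0.02,"z":0,"ax":0,"ay":0,"az":0},
    {"x":0,"y":-0.06,"z":0,"ax":0,"ay":0,"az":0},
    {"x":0,"y":-0.1,"z":0,"ax":0,"ay":0,"az":0},
    {"x":-0.005,"y":-0.14,"z":-0.001,"ax":0,"ay":0,"az":0},
    {"x":-0.02,"y":-0.175,"z":-0.003,"ax":0,"ay":0,"az":0},
    {"x":-0.045,"y":-0.205,"z":-0.007,"ax":0,"ay":0,"az":0},
    {"x":-0.075,"y":-0.225,"z":-0.012,"ax":0,"ay":0,"az":0},
    {"x":-0.11,"y":-0.232,"z":-0.017,"ax":0,"ay":0,"az":0},
    {"x":-0.148,"y":-0.232,"z":-0.023,"ax":0,"ay":0,"az":0},
    {"x":-0.183,"y":-0.232,"z":-0.029,"ax":0,"ay":0,"az":0},
    {"x":-0.21,"y":-0.232,"z":-0.033,"ax":0,"ay":0,"az":0},
    {"x":-0.228,"y":-0.232,"z":-0.036,"ax":0,"ay":0,"az":0},
    {"x":-0.237,"y":-0.232,"z":-0.037,"ax":0,"ay":0,"az":0},
    {"x":-0.239,"y":-0.232,"z":-0.0375,"ax":0,"ay":0,"az":0},
    {"x":-0.239,"y":-0.232,"z":-0.0375,"ax":0,"ay":0,"az":0},
    {"x":-0.239,"y":-0.232,"z":-0.0375,"ax":0,"ay":0,"az":0}
  ]
}}

```text
time_s: 17.13
ee_pos: [0.5054, 0.3208, 0.2404]
ee_rot: [-90.0, -0.0, -66.8]
force: [-0.1, -0.3, -1.4]
finger_gap: 0.0554
```

```bash
python3 look.py o wrist; python3 -c "
from h import *
print(go((.505,.322,.1545)))"
```

```text
17.1333 [0.5054 0.3208 0.2404] [-8.998e+01 -1.000e-02 -6.685e+01] [25.  11.3 78.2 -0.  90.5 91.9] F [-0.1 -0.3 -1.4] 0.05541140414328217
[-1.39466813e-03  8.57550267e-02  4.63566498e-05]
```

View pics/wrist_o.png

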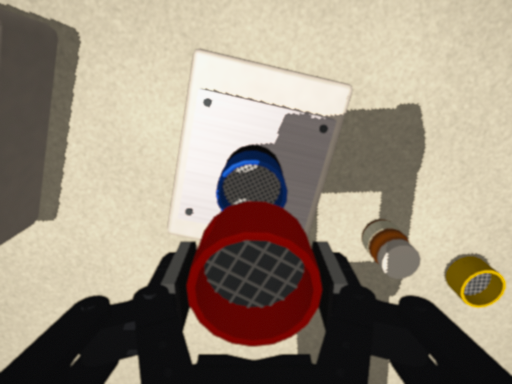

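The red sieve hangs level and centred in the jaws, with its rim around (255,280) and the blue sieve below at (252,185). Lowering it in steps.

>>> {"fn": "carry_out", "kwargs": {
  "commands": [
    {"x":-0.0007,"y":0.02,"z":0,"ax":0,"ay":0,"az":0},
    {"x":-0.0014,"y":0.045,"z":0,"ax":0,"ay":0,"az":0},
    {"x":-0.0014,"y":0.06,"z":0,"ax":0,"ay":0,"az":0},
    {"x":-0.0014,"y":0.069,"z":0,"ax":0,"ay":0,"az":0},
    {"x":-0.0014,"y":0.074,"z":0,"ax":0,"ay":0,"az":0},
    {"x":-0.0014,"y":0.078,"z":0,"ax":0,"ay":0,"az":0},
    {"x":-0.0014,"y":0.081,"z":0,"ax":0,"ay":0,"az":0},
    {"x":-0.0014,"y":0.084,"z":0,"ax":0,"ay":0,"az":0},
    {"x":-0.0014,"y":0.0855,"z":0,"ax":0,"ay":0,"az":0},
    {"x":-0.0014,"y":0.0855,"z":0,"ax":0,"ay":0,"az":0}
  ]
}}

```text
time_s: 18.02
ee_pos: [0.5043, 0.323, 0.1548]
ee_rot: [-90.0, 0.0, -66.8]
force: [0.5, -0.2, -1.5]
finger_gap: 0.0555
```

>>> {"fn": "carry_out", "kwargs": {
  "commands": [
    {"x":0,"y":0.001,"z":0,"ax":0,"ay":0,"az":0},
    {"x":0,"y":0.0022,"z":0,"ax":0,"ay":0,"az":0},
    {"x":0,"y":0.0022,"z":0,"ax":0,"ay":0,"az":0}
  ]
}}

```text
time_s: 18.27
ee_pos: [0.5046, 0.3231, 0.1534]
ee_rot: [-89.9, 0.0, -66.8]
force: [-1.4, -0.7, 6.0]
finger_gap: 0.0558
```

```bash
python3 look.py p side scene; python3 -c "
import cv2,numpy as np
a=cv2.imread('pics/scene_p.png')[130:290,340:470];b=cv2.imread('pics/side_p.png')[180:340,225:355]
cv2.imwrite('pics/p.png',cv2.resize(np.hstack([a,b]),None,fx=3,fy=3,interpolation=cv2.INTER_CUBIC))"
```

```text
18.2667 [0.5046 0.3231 0.1534] [-89.91   0.   -66.8 ] [25.3 13.5 85.6  0.  80.8 92.1] F [-1.4 -0.7  6. ] 0.05582877330667888
```

View pics/p.png

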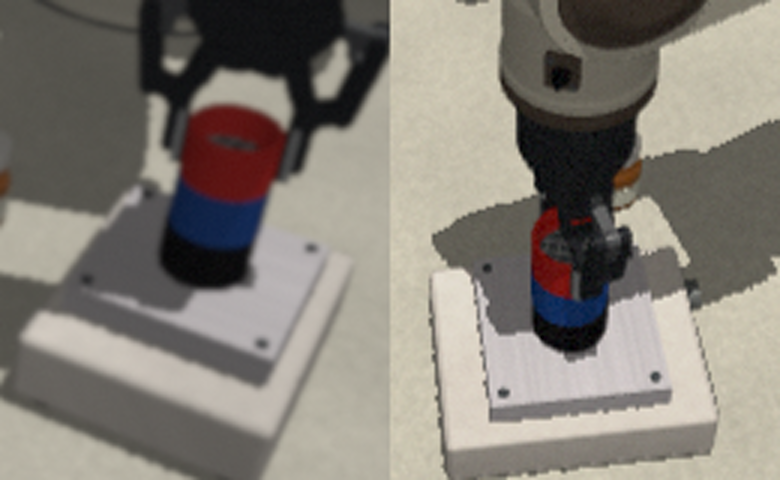

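Red is flush on blue, and contact came at the predicted 0.1534. Release and lift.

>>> {"fn": "carry_out", "kwargs": {
  "commands": [
    {"x":0,"y":0,"z":0,"ax":0,"ay":0,"az":0},
    {"x":0,"y":0,"z":0,"ax":0,"ay":0,"az":0},
    {"x":0,"y":0,"z":0,"ax":0,"ay":0,"az":0},
    {"x":0,"y":0,"z":0,"ax":0,"ay":0,"az":0},
    {"x":0,"y":0,"z":0,"ax":0,"ay":0,"az":0},
    {"x":0,"y":-0.015,"z":0,"ax":0,"ay":0,"az":0},
    {"x":0,"y":-0.05,"z":0,"ax":0,"ay":0,"az":0},
    {"x":0,"y":-0.09,"z":0,"ax":0,"ay":0,"az":0},
    {"x":0,"y":-0.12,"z":0,"ax":0,"ay":0,"az":0},
    {"x":0,"y":-0.14,"z":0,"ax":0,"ay":0,"az":0},
    {"x":0,"y":-0.15,"z":0,"ax":0,"ay":0,"az":0},
    {"x":0,"y":-0.15,"z":0,"ax":0,"ay":0,"az":0}
  ],
  "jaw": 0.085
}}

```text
time_s: 19.37
ee_pos: [0.5047, 0.3231, 0.3043]
ee_rot: [-89.8, 0.0, -66.8]
force: [-0.4, 0.4, -0.1]
finger_gap: 0.0849
```

```bash
python3 look.py q wrist; python3 -c "
from h import *
from mw import *
im,c=load('q');print(fit(blobs(im,'coarse')[1],c,.185)); print(go((.6145,-.147,.15)))"
```

```text
19.3667 [0.5047 0.3231 0.3043] [-8.983e+01  1.000e-02 -6.681e+01] [25.3 10.7 71.6  0.  97.5 92.1] F [-0.4  0.4 -0.1] 0.08491545112615073
[((223, 146, 63, 68), 0.5066, 0.3223, 30.1)]
[ 0.47538668  0.15213605 -0.08394852]
```

View pics/wrist_q.png

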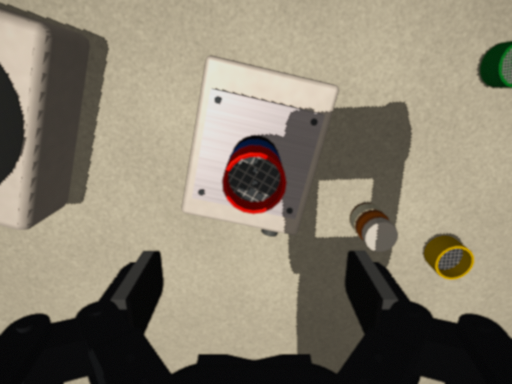

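>>> {"fn": "carry_out", "kwargs": {
  "commands": [
    {"x":0.02,"y":0,"z":-0.003,"ax":0,"ay":0,"az":0},
    {"x":0.055,"y":0,"z":-0.01,"ax":0,"ay":0,"az":0},
    {"x":0.095,"y":0.005,"z":-0.017,"ax":0,"ay":0,"az":0},
    {"x":0.135,"y":0.01,"z":-0.024,"ax":0,"ay":0,"az":0},
    {"x":0.175,"y":0.02,"z":-0.031,"ax":0,"ay":0,"az":0},
    {"x":0.213,"y":0.03,"z":-0.038,"ax":0,"ay":0,"az":0},
    {"x":0.25,"y":0.043,"z":-0.044,"ax":0,"ay":0,"az":0},
    {"x":0.287,"y":0.057,"z":-0.05,"ax":0,"ay":0,"az":0},
    {"x":0.323,"y":0.073,"z":-0.057,"ax":0,"ay":0,"az":0},
    {"x":0.358,"y":0.09,"z":-0.063,"ax":0,"ay":0,"az":0},
    {"x":0.392,"y":0.108,"z":-0.069,"ax":0,"ay":0,"az":0},
    {"x":0.422,"y":0.126,"z":-0.075,"ax":0,"ay":0,"az":0},
    {"x":0.448,"y":0.14,"z":-0.079,"ax":0,"ay":0,"az":0},
    {"x":0.466,"y":0.149,"z":-0.0825,"ax":0,"ay":0,"az":0},
    {"x":0.4754,"y":0.152,"z":-0.084,"ax":0,"ay":0,"az":0},
    {"x":0.4754,"y":0.152,"z":-0.084,"ax":0,"ay":0,"az":0},
    {"x":0.4754,"y":0.152,"z":-0.084,"ax":0,"ay":0,"az":0}
  ],
  "jaw": 0.055
}}

```text
time_s: 20.83
ee_pos: [0.6139, -0.1466, 0.1497]
ee_rot: [-90.0, 0.1, -66.8]
force: [-0.1, 0.8, -0.4]
finger_gap: 0.0547
```

```bash
python3 look.py r wrist; python3 -c "
from h import *
from mw import *
im,c=load('r')
print(fit(blobs(im,'black')[1],c,.044))
k=blobs(im,'black')[0];print(k); print(go((.6145,-.147,.019)))"
```

```text
20.8333 [ 0.6139 -0.1466  0.1497] [-9.005e+01  7.000e-02 -6.683e+01] [-20.4  17.5  81.1   0.   81.5  46.4] F [-0.1  0.8 -0.4] 0.05470864569815897
[((0, 242, 512, 142), 0.4204, -0.2323, 261.7)]
[((np.int32(237), np.int32(163), np.int32(23), np.int32(29), np.int32(552)), array([248.3, 177.1])), ((np.int32(0), np.int32(242), np.int32(512), np.int32(142), np.int32(30878)), array([253.7, 339.7]))]
[ 1.05229729e-03  1.31431183e-01 -3.64322718e-05]
```

View pics/wrist_r.png

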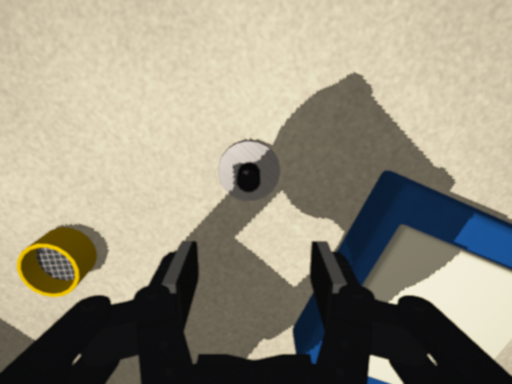

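```bash
python3 -c "
from h import *
from mw import *
im,c=load('r')
print(cast(c,(249,169.5),.013),cast(c,(248,178),.044)); 
P=np.array([.6145,-.147]);print(proj(c,(*P,.044)),proj(c,(*P,.015)))"
```

```text
[ 0.61821527 -0.14131059  0.013     ] [ 0.61917914 -0.14053579  0.044     ]
[253.08318989 186.0632011 ] [253.1819028  176.15367804]
```

```bash
python3 -c "
from h import *
P=np.array([.6187,-.141])
out=[]
for n in('scene','side'):
    c=cam(n); im=cv2.imread(f'pics/{n}0.png'); q=proj(c,(*P,.044)); d=proj(c,(*P,.015)); b=[x for x in blobs(im[:,:,::-1].copy(),'black',25)[0] if abs(x[1]-q).max()<25]
    print(n,q,d,b)
    S=8; u,v=map(int,d); w=cv2.resize(im[v-25:v+25,u-25:u+25],None,fx=S,fy=S,interpolation=cv2.INTER_CUBIC)
    for z in(.015,):
        pts=np.array([(proj(c,(P[0]+.028*np.cos(a),P[1]+.028*np.sin(a),z))-(u-25,v-25)+.5)*S for a in np.linspace(0,6.28,40)],int); cv2.polylines(w,[pts],True,(0,0,255),1)
    out.append(w)
cv2.imwrite('pics/lid.png',np.hstack(out)); print(go((.6187,-.141,.019)))"
```

```text
scene [203.48084487 167.79149964] [204.29480184 177.97871065] [((np.int32(202), np.int32(167), np.int32(6), np.int32(12), np.int32(60)), array([204.4, 172.8]))]
side [251.20282828 164.26880829] [251.47837423 171.47777387] [((np.int32(249), np.int32(164), np.int32(6), np.int32(9), np.int32(46)), array([251.9, 168. ]))]
[-0.00280561  0.13143351  0.00618904]
```

View pics/lid.png

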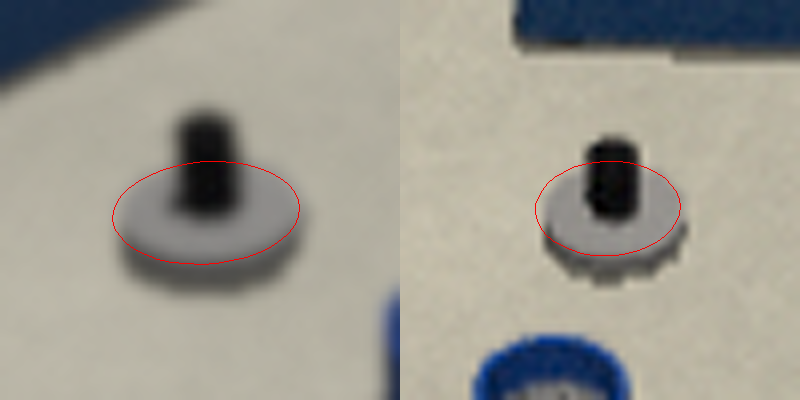

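>>> {"fn": "carry_out", "kwargs": {
  "commands": [
    {"x":-0.002,"y":0.025,"z":0.005,"ax":0,"ay":0,"az":0},
    {"x":-0.0022,"y":0.055,"z":0.0055,"ax":0,"ay":0,"az":0},
    {"x":-0.0022,"y":0.085,"z":0.0055,"ax":0,"ay":0,"az":0},
    {"x":-0.0022,"y":0.11,"z":0.0055,"ax":0,"ay":0,"az":0},
    {"x":-0.0022,"y":0.124,"z":0.0055,"ax":0,"ay":0,"az":0},
    {"x":-0.0022,"y":0.13,"z":0.0055,"ax":0,"ay":0,"az":0},
    {"x":-0.0022,"y":0.13,"z":0.0055,"ax":0,"ay":0,"az":0}
  ]
}}

```text
time_s: 21.47
ee_pos: [0.6181, -0.1417, 0.0199]
ee_rot: [-90.0, 0.1, -66.7]
force: [-0.2, 0.6, 0.6]
finger_gap: 0.0553
```

>>> {"fn": "carry_out", "kwargs": {
  "commands": [
    {"x":0,"y":0,"z":0,"ax":0,"ay":0,"az":0},
    {"x":0,"y":0,"z":0,"ax":0,"ay":0,"az":0},
    {"x":0,"y":0,"z":0,"ax":0,"ay":0,"az":0},
    {"x":0,"y":0,"z":0,"ax":0,"ay":0,"az":0},
    {"x":0,"y":0,"z":0,"ax":0,"ay":0,"az":0},
    {"x":0,"y":0,"z":0,"ax":0,"ay":0,"az":0},
    {"x":0,"y":0,"z":0,"ax":0,"ay":0,"az":0},
    {"x":0,"y":0,"z":0,"ax":0,"ay":0,"az":0},
    {"x":0,"y":0,"z":0,"ax":0,"ay":0,"az":0},
    {"x":0,"y":0,"z":0,"ax":0,"ay":0,"az":0}
  ],
  "jaw": 0.005,
  "grip_force": 35
}}

```text
time_s: 22.3
ee_pos: [0.6192, -0.143, 0.022]
ee_rot: [-89.9, -0.1, -66.8]
force: [-1.6, 2.9, 6.8]
finger_gap: 0.0186
```

```bash
python3 look.py s wrist
```

```text
22.3 [ 0.6192 -0.143   0.022 ] [-8.990e+01 -6.000e-02 -6.681e+01] [-20.   23.9  88.1   0.   67.9  46.8] F [-1.6  2.9  6.8] 0.01859924152588527
```

View pics/wrist_s.png

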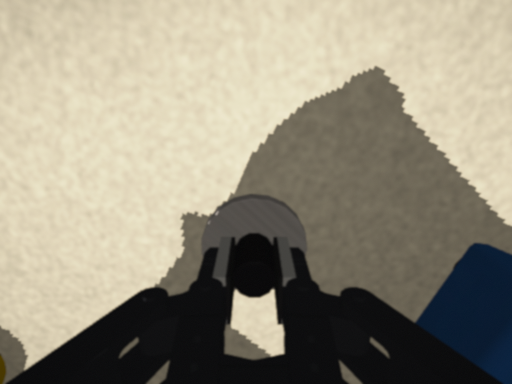

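```bash
python3 -c "
from h import *
from mw import *
im,c=load('s'); d=np.load('pics/wrist_s.npz'); R=rot(d['rot'])
for uv,z in (((254,195),.015),((202,239),.015),((306,239),.015),((255,297),.044)): print(uv,(R.T@(cast(c,uv,z)-d['pos'])).round(4))
print(go((.505,.322,.275)))"
```

```text
(254, 195) [0.0014 0.0071 0.0276]
(202, 239) [-0.0256  0.007   0.0034]
(306, 239) [0.0285 0.0071 0.0033]
(255, 297) [ 0.0018 -0.022  -0.0106]
[-0.47206106 -0.25336781  0.07861989]
```

>>> {"fn": "carry_out", "kwargs": {
  "commands": [
    {"x":0,"y":-0.02,"z":0,"ax":0,"ay":0,"az":0},
    {"x":0,"y":-0.06,"z":0,"ax":0,"ay":0,"az":0},
    {"x":-0.005,"y":-0.1,"z":0.001,"ax":0,"ay":0,"az":0},
    {"x":-0.02,"y":-0.135,"z":0.003,"ax":0,"ay":0,"az":0},
    {"x":-0.045,"y":-0.165,"z":0.007,"ax":0,"ay":0,"az":0},
    {"x":-0.075,"y":-0.19,"z":0.012,"ax":0,"ay":0,"az":0},
    {"x":-0.108,"y":-0.212,"z":0.018,"ax":0,"ay":0,"az":0},
    {"x":-0.143,"y":-0.23,"z":0.024,"ax":0,"ay":0,"az":0},
    {"x":-0.18,"y":-0.244,"z":0.03,"ax":0,"ay":0,"az":0},
    {"x":-0.218,"y":-0.253,"z":0.036,"ax":0,"ay":0,"az":0},
    {"x":-0.258,"y":-0.253,"z":0.043,"ax":0,"ay":0,"az":0},
    {"x":-0.297,"y":-0.253,"z":0.05,"ax":0,"ay":0,"az":0},
    {"x":-0.336,"y":-0.253,"z":0.056,"ax":0,"ay":0,"az":0},
    {"x":-0.373,"y":-0.253,"z":0.062,"ax":0,"ay":0,"az":0},
    {"x":-0.408,"y":-0.253,"z":0.068,"ax":0,"ay":0,"az":0},
    {"x":-0.438,"y":-0.253,"z":0.073,"ax":0,"ay":0,"az":0},
    {"x":-0.46,"y":-0.253,"z":0.077,"ax":0,"ay":0,"az":0},
    {"x":-0.472,"y":-0.253,"z":0.079,"ax":0,"ay":0,"az":0},
    {"x":-0.472,"y":-0.253,"z":0.079,"ax":0,"ay":0,"az":0},
    {"x":-0.472,"y":-0.253,"z":0.079,"ax":0,"ay":0,"az":0}
  ]
}}

```text
time_s: 24.02
ee_pos: [0.5052, 0.3219, 0.2738]
ee_rot: [-90.0, -0.0, -66.8]
force: [0.2, 0.3, -0.7]
finger_gap: 0.0187
```

```bash
python3 look.py t wrist scene; python3 -c "
from h import *
print(go((.5047,.3227,.2015)))"
```

```text
24.0167 [0.5052 0.3219 0.2738] [-8.998e+01 -1.000e-02 -6.676e+01] [25.1 10.9 74.8 -0.  94.2 91.9] F [ 0.2  0.3 -0.7] 0.01872609314866395
[-0.00192951  0.07221047 -0.00016072]
```

View pics/wrist_t.png

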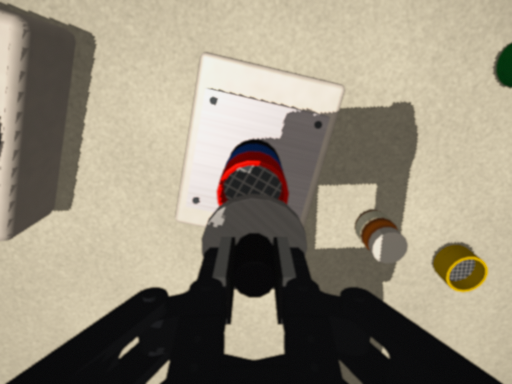

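View pics/scene_t.png

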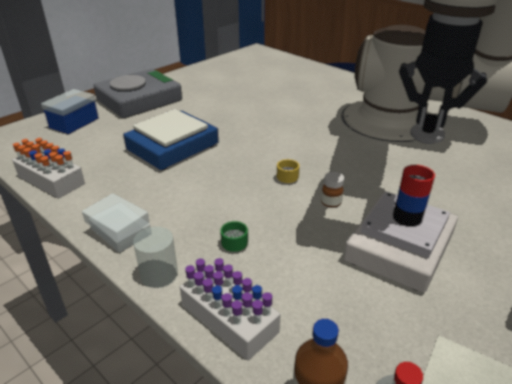

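The lid hangs level, with its disc at (254,235), and the red rim below it is at (252,190). Lowering it.

>>> {"fn": "carry_out", "kwargs": {
  "commands": [
    {"x":-0.0006,"y":0.02,"z":0,"ax":0,"ay":0,"az":0},
    {"x":-0.0013,"y":0.038,"z":0,"ax":0,"ay":0,"az":0},
    {"x":-0.0013,"y":0.05,"z":0,"ax":0,"ay":0,"az":0},
    {"x":-0.0013,"y":0.057,"z":0,"ax":0,"ay":0,"az":0},
    {"x":-0.0013,"y":0.062,"z":0,"ax":0,"ay":0,"az":0},
    {"x":-0.0013,"y":0.066,"z":0,"ax":0,"ay":0,"az":0},
    {"x":-0.0013,"y":0.069,"z":0,"ax":0,"ay":0,"az":0},
    {"x":-0.0013,"y":0.0715,"z":0,"ax":0,"ay":0,"az":0},
    {"x":-0.0013,"y":0.0715,"z":0,"ax":0,"ay":0,"az":0}
  ]
}}

```text
time_s: 24.87
ee_pos: [0.5047, 0.3232, 0.2019]
ee_rot: [-90.0, 0.0, -66.8]
force: [0.6, -0.0, -0.6]
finger_gap: 0.0186
```

>>> {"fn": "carry_out", "kwargs": {
  "commands": [
    {"x":0,"y":0.001,"z":0,"ax":0,"ay":0,"az":0},
    {"x":0,"y":0.0022,"z":0,"ax":0,"ay":0,"az":0},
    {"x":0,"y":0.0022,"z":0,"ax":0,"ay":0,"az":0}
  ]
}}

```text
time_s: 25.12
ee_pos: [0.5048, 0.3233, 0.2001]
ee_rot: [-90.0, 0.0, -66.8]
force: [-0.2, 0.4, -0.6]
finger_gap: 0.019
```

```bash
python3 look.py u side scene; python3 -c "
import cv2,numpy as np
a=cv2.imread('pics/scene_u.png')[110:270,340:470];b=cv2.imread('pics/side_u.png')[180:340,225:355]
cv2.imwrite('pics/u.png',cv2.resize(np.hstack([a,b]),None,fx=3,fy=3,interpolation=cv2.INTER_CUBIC))"
```

```text
25.1167 [0.5048 0.3233 0.2001] [-8.996e+01  1.000e-02 -6.680e+01] [25.3 12.2 81.8  0.  86.  92.1] F [-0.2  0.4 -0.6] 0.018983604391251064
```

View pics/u.png

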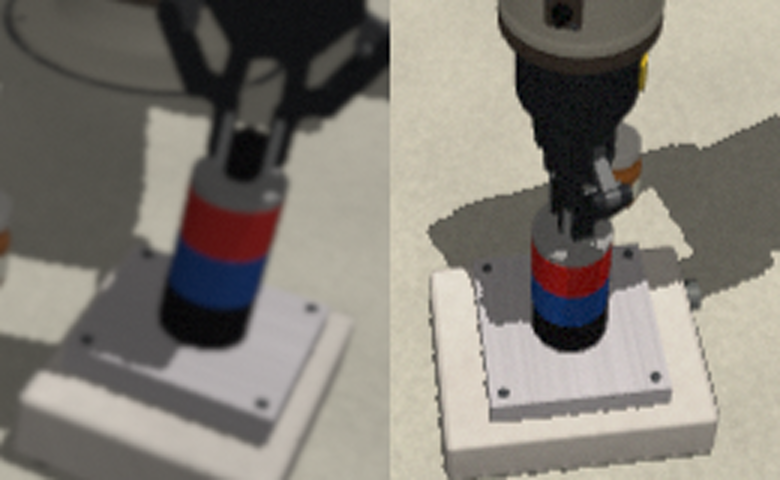

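No contact force yet, so I'll lower another 1.5 mm until it touches.

>>> {"fn": "carry_out", "kwargs": {
  "commands": [
    {"x":0,"y":0.0008,"z":0,"ax":0,"ay":0,"az":0},
    {"x":0,"y":0.0015,"z":0,"ax":0,"ay":0,"az":0},
    {"x":0,"y":0.0015,"z":0,"ax":0,"ay":0,"az":0}
  ]
}}

```text
time_s: 25.47
ee_pos: [0.5051, 0.3234, 0.1999]
ee_rot: [-89.9, 0.0, -66.8]
force: [-1.8, -0.7, 15.0]
finger_gap: 0.0187
```

>>> {"fn": "carry_out", "kwargs": {
  "commands": [
    {"x":0,"y":-0.001,"z":0,"ax":0,"ay":0,"az":0},
    {"x":0,"y":-0.001,"z":0,"ax":0,"ay":0,"az":0}
  ]
}}

```text
time_s: 25.63
ee_pos: [0.5049, 0.3233, 0.2]
ee_rot: [-89.9, 0.0, -66.8]
force: [-0.5, -0.4, 9.0]
finger_gap: 0.0189
```

>>> {"fn": "carry_out", "kwargs": {
  "commands": [
    {"x":0,"y":0,"z":0,"ax":0,"ay":0,"az":0},
    {"x":0,"y":0,"z":0,"ax":0,"ay":0,"az":0},
    {"x":0,"y":0,"z":0,"ax":0,"ay":0,"az":0},
    {"x":0,"y":0,"z":0,"ax":0,"ay":0,"az":0},
    {"x":0,"y":0,"z":0,"ax":0,"ay":0,"az":0},
    {"x":0,"y":0,"z":0,"ax":0,"ay":0,"az":0},
    {"x":0,"y":-0.01,"z":0,"ax":0,"ay":0,"az":0},
    {"x":0,"y":-0.04,"z":0,"ax":0,"ay":0,"az":0},
    {"x":0,"y":-0.075,"z":0,"ax":0,"ay":0,"az":0},
    {"x":0,"y":-0.11,"z":0,"ax":0,"ay":0,"az":0},
    {"x":0,"y":-0.14,"z":0,"ax":0,"ay":0,"az":0},
    {"x":0,"y":-0.15,"z":0,"ax":0,"ay":0,"az":0},
    {"x":0,"y":-0.15,"z":0,"ax":0,"ay":0,"az":0}
  ],
  "jaw": 0.085
}}

```text
time_s: 26.72
ee_pos: [0.5051, 0.3234, 0.3529]
ee_rot: [-89.7, 0.0, -66.8]
force: [0.2, -0.9, -0.7]
finger_gap: 0.0851
```

```bash
python3 look.py v wrist side scene; python3 -c "
import cv2,numpy as np
a=cv2.imread('pics/scene_v.png')[110:270,250:470];b=cv2.imread('pics/side_v.png')[180:340,225:355]
cv2.imwrite('pics/v.png',cv2.resize(np.hstack([a,b]),None,fx=2.25,fy=2.25,interpolation=cv2.INTER_CUBIC))
from h import *
for n in('scene','side'):
  for t in('0','v'):
    im=cv2.imread(f'pics/{n}{t}.png' if t=='0' else f'pics/{n}_v.png')[:,:,::-1].copy()
    print(n,t,[x for x in blobs(im,'spare')[0] if x[0][4]<600])
c=cam('scene')
im=cv2.imread('pics/scene_v.png')[:,:,::-1].copy()
for n in('scene','side'):
  im=cv2.imread(f'pics/{n}_v.png')[:,:,::-1].copy(); c=cam(n)
  for k,z in(('fine',.1325),('coarse',.1675)):
    print(n,k,[x for x in blobs(im,k)[0]],proj(c,(.505,.322,z)))
"
```

```text
26.7167 [0.5051 0.3234 0.3529] [-8.972e+01  2.000e-02 -6.681e+01] [ 25.3  10.9  65.8   0.  103.   92.1] F [ 0.2 -0.9 -0.7] 0.08512763018379962
scene 0 [((np.int32(277), np.int32(160), np.int32(22), np.int32(23), np.int32(361)), array([287.4, 171.2]))]
scene v [((np.int32(277), np.int32(160), np.int32(22), np.int32(23), np.int32(363)), array([287.5, 171.2]))]
side 0 [((np.int32(291), np.int32(191), np.int32(20), np.int32(22), np.int32(294)), array([300.2, 202. ]))]
side v []
scene fine [((np.int32(176), np.int32(0), np.int32(29), np.int32(64), np.int32(1485)), array([190.2,  29.8])), ((np.int32(239), np.int32(0), np.int32(24), np.int32(46), np.int32(953)), array([250.3,  21.6])), ((np.int32(46), np.int32(103), np.int32(51), np.int32(30), np.int32(814)), array([ 72.1, 118.6])), ((np.int32(125), np.int32(126), np.int32(92), np.int32(43), np.int32(1745)), array([169. , 147.1])), ((np.int32(397), np.int32(192), np.int32(30), np.int32(21), np.int32(408)), array([410.9, 203.6])), ((np.int32(233), np.int32(285), np.int32(9), np.int32(14), np.int32(92)), array([236.9, 291.7])), ((np.int32(212
[... 727 characters left out ...]
32(351)), array([246.1,  86.6])), ((np.int32(240), np.int32(113), np.int32(28), np.int32(38), np.int32(517)), array([251.3, 137.5])), ((np.int32(130), np.int32(233), np.int32(20), np.int32(23), np.int32(128)), array([139.7, 243.9])), ((np.int32(272), np.int32(274), np.int32(25), np.int32(15), np.int32(224)), array([284.1, 282.2])), ((np.int32(90), np.int32(278), np.int32(16), np.int32(16), np.int32(201)), array([ 97.6, 285.8]))] [283.66924528 273.03420786]
side coarse [((np.int32(272), np.int32(261), np.int32(27), np.int32(18), np.int32(256)), array([284.5, 271.5])), ((np.int32(89), np.int32(328), np.int32(19), np.int32(19), np.int32(263)), array([ 98. , 337.2]))] [284.04875686 263.03563634]
```

View pics/v.png

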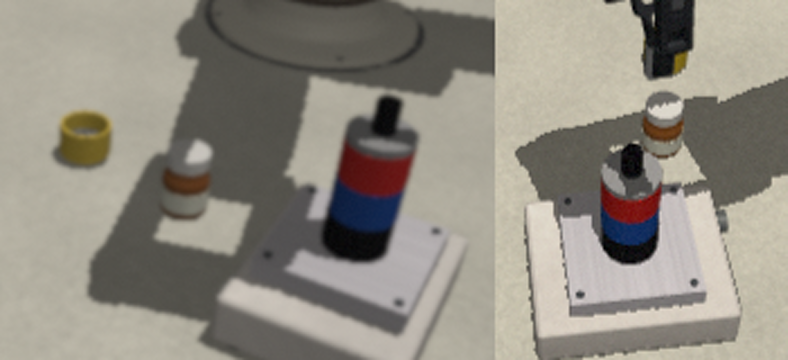

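View pics/wrist_v.png

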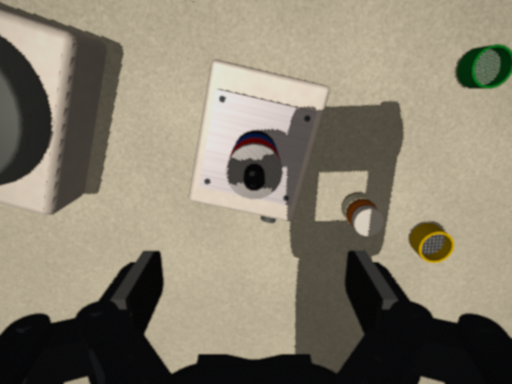

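```bash
python3 -c "
from cell import r
print(r.close_job())"
```

```text
the job is handed in; nothing more can be done
None
```

I built the column on the shaker in the order asked: black pan, blue fine sieve, red coarse sieve, steel lid. The job went in at about 27 s of the 106 s allowed.

- **Seating:** The blue and red sieves met the piece below at the tool height I had worked out (0.118 and 0.153 m). The lid did so at 0.200 m, after I lowered it another 1.5 mm to make contact. The pan also touched down at its expected height (about 0.083 m). I saw at most about 15 N at the wrist, well under the limits.
- **Final check:** After release, all three cameras show the four pieces flush, straight and level. The gripper is open, about 15 cm above where it let go of the lid.
- **Yellow sieve and jar:** The yellow sieve is at the same pixels in the scene camera as at the start. In the last side picture it was hidden behind the arm, so I could not check it there. I judged the jar by eye only; it looks upright and in its place.
- **Disagreement:** My first estimate of the lid's position was about 6 mm off the wrist camera's. I corrected it before gripping, and the lid was then central in the jaws.

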